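# Free the sagging bolt and hold the specimen cage's gate ajar

### The job

The barrel bolt on top of the specimen cage's yellow gate has sagged, so that its turned-down end is caught behind the bent lip of the keeper. Take the bolt by its upright black knob, lift it over the lip while drawing it back until its end is clear of the keeper, then swing the self-closing gate towards you to about 30 degrees. Finish while still holding the gate still at that opening by the knob, and leave the specimens and the other things on the bench where they are.

Things in the scene. Friction and masses are not known exactly. Their poses are not given: they have to be found in the camera images.
- cage: fixed low specimen cage (clear walls and roof, aluminium posts), 200 deep x 320 wide x 100 mm high, open at the front where the gate hangs. Origin on the bench under the middle of the closed gate; x points into the cage (away from the robot at yaw 0), y along the closed gate from the keeper end to the hinge end, z up. The bench top is z = 0
- gate_hinge (a point): point on the gate's vertical hinge line, at the height of the gate's top rail (100 mm above the bench), 138 mm from the cage's origin along its +y. The yellow barred gate is 14 mm thick, reaches 245 mm from this line in the cage's -y when shut, and turns about this line
- gate (a joint): opening angle of the gate in rad: 0 shut, at most 1.2; it grows as the free (keeper) end swings outward, to the cage's -x, towards the robot (it opens clockwise as seen from above). A spring closes it: 0.25 N m/rad, with 0.125 N m at 0, so about 1.5 N at the knob at 30 degrees. While the bolt's end is in the keeper, the keeper's front wall keeps the gate shut
- bolt_knob (a point): centre of the bolt's black upright cylindrical knob, 18 mm in diameter and 34 mm tall, which stands above everything else; take it from above. At rest this point is 167 mm above the bench and the knob's top 184 mm; the steel guides near it on the gate's top rail reach up to 143 mm. Shut and bolted, it stands 173 mm from the hinge line; the bolt drawn back by d brings it d nearer to the hinge line
- bolt_pull (a joint): how far the bolt is drawn back towards the hinge, m: 0 fully home, at most 0.045. It slides along the top of the gate and swings with it. Its end is clear of the keeper from about 0.025 on; light friction
- bolt_lift (a joint): how far the bolt is lifted in its tall worn guides, m: 0 sagged down, at most 0.016. It falls back by its own weight (about 0.14 kg). The turned-down end passes over the keeper's lip only when lifted by more than 0.0095; the lip is 3 to 6 mm thick along the pull, and the end 10 mm long starts about 3 mm beyond it
- bolt: the bolt (10 mm steel rod along the top of the gate, with stem and black knob); origin on the rod's axis, 49 mm below bolt_knob
- keeper_lip (a point): middle of the top edge of the keeper's bent lip (steel keeper on the post at the gate's free edge, 112 mm above the bench)
- specimen_red: red resin-mounted disc specimen, 30 mm across, 21 high, on the floor inside the cage; origin under its middle. Leave alone
- specimen_blue: blue resin disc specimen, 25 mm across, 18 high, inside the cage. Leave alone
- specimen_green: dark green resin disc specimen, 25 mm across, 16 high, inside the cage. Leave alone
- loupe: black pocket loupe, 34x77x13, lying front left. Leave alone
- hardness_block: flat steel disc, 64 mm across, 12 high, front left. Leave alone
- marker: white and blue marker pen, 135 mm long, lying front right. Leave alone
- screwdriver: red-handled screwdriver, 181 mm long, front left. Leave alone
- specimen_grey: grey resin disc specimen, 30 mm across, 17 high, front right. Leave alone

How it is judged:
On the way, in this order (a step that is already met when the one before it is completed fails the run):
1. the bolt is lifted in its guides with the gate shut (value of joint bolt_lift above 0.008 m and value of joint gate below 0.1 rad), for 0.05 s.
2. the bolt is drawn back clear of the keeper with the gate still nearly shut (value of joint bolt_pull above 0.025 m and value of joint gate below 0.15 rad), for 0.05 s.
At the end, for the whole second after the job is handed in: The gate stands still, open by 20 to 40 degrees (0.35 to 0.70 rad), the bolt is drawn back at least 20 mm, and the fingers still hold the bolt's knob or stem (more than 1 N); every loose specimen and tool is within 20 mm of where it stood (value of joint gate between 0.35 and 0.7 rad and velocity of joint gate between -0.05 and 0.05 rad/s and value of joint bolt_pull above 0.02 m and contact force between the fingers and bolt above 1 N and distance of each of specimen_red, specimen_blue, specimen_green, loupe, hardness_block, marker, screwdriver, specimen_grey from where it was at the start of the episode below 0.02 m); the arm keeps its last pose, push and grip.
It fails at once if a specimen or a bystander is knocked out of place (over 20 mm) (distance of any of specimen_red, specimen_blue, specimen_green, loupe, hardness_block, marker, screwdriver, specimen_grey from where it was at the start of the episode above 0.02 m).
It also fails if it takes over 29 s, if anything falls off the work surface, if the arm or the gripper's body presses on something with over 40 N, if the wrist force passes 120 N, or if a joint passes its speed limit or range.

### The arm

A 6-joint arm with a two-finger parallel gripper is mounted at the origin on a cart in front of the work surface, level with it; the furniture and walls round the work are solid. World frame = base frame: x ahead of the robot, y to its left, z up, the work surface at z = 0. Lengths are in m, angles in rad, forces in N, time in s.
With the tool pointing down it reaches from about 0.375 to 0.975 m from the base axis. Payload 3.8 kg.
Tool frame: the origin (TCP) lies at the very end of the fingers, on their centre line; the grasp point (between the pads) lies 19 mm behind it; z points along the fingers, y is the line along which they close (so a half turn about z gives the same grasp; the last joint's range is limited). The gripper opens to 85 mm and grips with 20 to 120 N. Pads are 22 mm wide; open, the fingers measure 114 mm over their backs; the gripper's body (76 mm by 85 mm) begins 54 mm behind the grasp point. The pads swing forward as they close: fully open they stand 13 mm farther back than shut.
Start: joints at [1.195, 0.264, 1.604, -0, 1.274, -0.037], TCP at [0.224, 0.637, 0.199] pointing down, gripper open.
Joint ranges: [-2.63, 2.63], [-0.94, 2.18], [0.31, 2.57], [-1.31, 4.45], [0, 2.66], [-2.55, 2.55]. Speed limits (rad/s): [2.57, 2.57, 3.14, 3.14, 3.14, 3.14].

### API

Orientations are given as a unit quaternion [w, x, y, z].
In Python, from rig import arm gives the robot as it stands.
- The arm moves only by the shell command python3 -m pendant 'ROWS' [FORCE]. ROWS is JSON, a list that holds one entry, the list of rows, each a list of 7 numbers: the turn, a rotation vector about the world's x, y, z in rad, then the shift along the world's x, y, z in cm, then the closure, from 0 (fully open) to 1 (shut). A call has 1 to 5 rows; each row is the pose to reach, as a shift and turn from the pose commanded when the call began; what a row does not reach only later rows make up. A row lasts 1/12 s, in which the tool goes at most 41.7 mm and 7.16 degrees, less where a joint would pass 70% of its speed; a pose out of reach is approached as far as the arm can. A call with a gripper value outside its range is refused whole. The fingers move at their own pace and stop on an object; FORCE is the grip in N (left out, the last holds). Time passes only in rows, so rows that repeat a pose let the fingers close. It gives the time, the measured TCP pose, the force, the opening and the grip force at its end, in the units of the state.
- arm.state(): the state, without advancing time (a new reading comes with each control period).
- arm.capture(name): name is "scene" or "side" or "wrist"; returns the picture (480x640x3 uint8, red, green, blue); there is no depth.
- arm.camera_model(name): a dict with "K" (3x3 intrinsics, pixels), "D" ([k1, k2, p1, p2, k3] as OpenCV has them; the pictures are not rectified), "cam_to_world" (4x4, takes a point from camera to world coordinates); the wrist camera has in their place "tool_from_camera" (4x4, takes a point from camera to tool coordinates, whose origin is the TCP and whose axes are the flange's). Camera axes: x right, y up, looking along -z (the intrinsics and any distortion apply to the point x, -y, -z); pixel columns grow to the right and rows downward; lengths in m; the calibration is good to about 2 mm. A picture is of the moment at which its call begins: read the wrist's pose just before it. camera_model takes no time and is no camera call.
- arm.close_job(): hands the job in; it is judged then, once.
The state is a dict: "time": time; "q": joint angles; "joint_vel": joint speeds; "joint_torque": joint torques, N m; "ee_pos": TCP position; "eef_rot": TCP orientation; "contact_force": force on the tool from outside, world axes, zero at the start; "torque": the same for the moment, N m; "width": finger opening in m; "grip_force": force on a finger pad.
Only numpy, scipy, OpenCV 4.12 (cv2) and the standard library are available. Lean on these libraries where they do the work, as an engineer would, in place of code of your own. Each camera call takes 0.05 s, during which the arm holds its last target. There are 200 camera calls.

## Working session

There is one attempt and no reset: what is moved stays moved. The work goes in short steps, Python scripts to look and compute and a shell command to move; the robot and the scene stay as the last step left them, time stands still between calls to the robot, and variables do not carry over. Pictures are saved under pics/ and viewed, at most 10 in all, crops included, and the job is handed in when it is done.

```bash
mkdir -p pics
python3 - <<'E'
from rig import arm
import cv2
for n in("scene","side"):
    cv2.imwrite(f"pics/{n}0.png",arm.capture(n)[:,:,::-1])
s=arm.state();print(s)
for n in("scene","side","wrist"):print(arm.camera_model(n))
E
```

```text
{'time': 0.1, 'q': array([ 1.19511503e+00,  2.64710819e-01,  1.60527923e+00, -5.56508808e-06,
        1.27375635e+00, -3.69060657e-02]), 'joint_vel': array([-0.00115144, -0.00129709, -0.00163064,  0.0006559 ,  0.00181643,
        0.0003241 ]), 'joint_torque': array([ 9.72065573e-05, -5.16700530e+01, -3.68592453e+01, -2.36440593e-05,
        6.11861207e-03,  3.55131237e-05]), 'ee_pos': array([0.22404876, 0.63591451, 0.19754184]), 'eef_rot': array([-2.17975875e-04,  1.68577857e-01,  9.85687753e-01, -1.05458245e-03]), 'contact_force': array([0.29756696, 0.15597704, 0.05560294]), 'torque': array([-0.0272267 ,  0.02942029,  0.03380332]), 'grip_force': 0.0, 'width': 0.08522461763225819}
{'K': array([[452.54589778,   0.        , 323.70837973],
       [  0.        , 452.54589778, 240.63899039],
       [  0.        ,   0.        ,   1.        ]]), 'D': array([-0.03488153,  0.        ,  0.        ,  0.        ,  0.        ]), 'cam_to_world': array([[-0.80305514,  0.23239068, -0.54872308, -0.21851747],
       [-0.59530723, -0.3540865 ,  0.72127114,  1.06327433],
       [-0.02667874,  0.90587931
[... 394 characters left out ...]
0648267],
       [-0.96458124,  0.19493897, -0.17771278, -0.20395384],
       [ 0.01138303,  0.70383352,  0.71027375,  1.19032708],
       [ 0.        ,  0.        ,  0.        ,  1.        ]])}
{'K': array([[389.23935835,   0.        , 322.25418557],
       [  0.        , 389.23935835, 236.95867744],
       [  0.        ,   0.        ,   1.        ]]), 'D': array([-0.04508218,  0.        ,  0.        ,  0.        ,  0.        ]), 'tool_from_camera': array([[ 0.00163042,  0.94839118,  0.31709859,  0.08060147],
       [ 0.9999975 , -0.00106032, -0.00197043, -0.00197857],
       [-0.00153252,  0.317101  , -0.94839053, -0.17527676],
       [ 0.        ,  0.        ,  0.        ,  1.        ]])}
```

View pics/scene0.png

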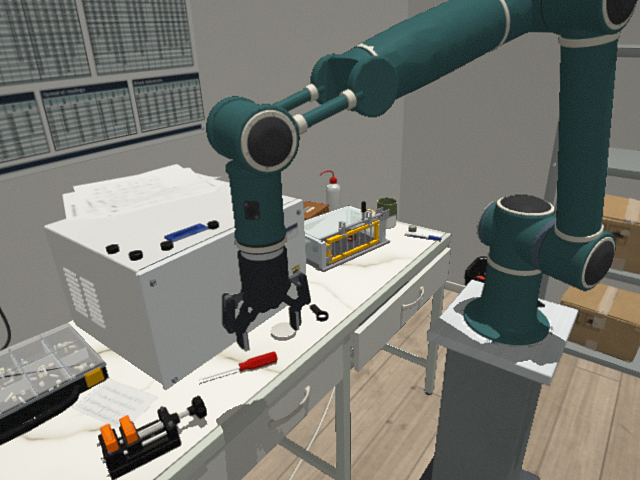

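View pics/side0.png

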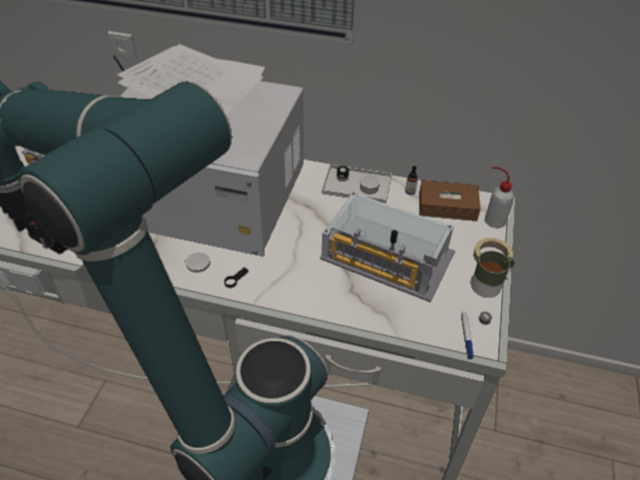

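The side picture shows the knob near (394,237) and the gate from about (330,240) to (418,285). In the scene picture the knob is near (364,209). I'll enlarge both.

Run:
```python
import cv2,numpy as np
a=cv2.imread("pics/side0.png")[180:310,310:470]
b=cv2.imread("pics/scene0.png")[190:280,290:400]
a=cv2.resize(a,None,fx=5,fy=5,interpolation=cv2.INTER_CUBIC)[:600]
b=cv2.resize(b,None,fx=6,fy=6,interpolation=cv2.INTER_CUBIC)
cv2.imwrite("pics/c1.png",a);cv2.imwrite("pics/c2.png",b)
```

```text
(no output)
```

View pics/c1.png

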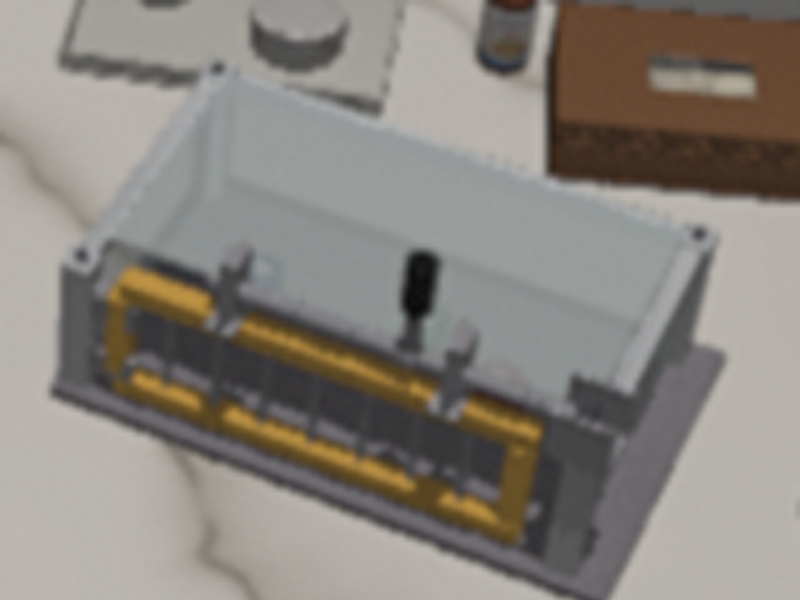

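View pics/c2.png

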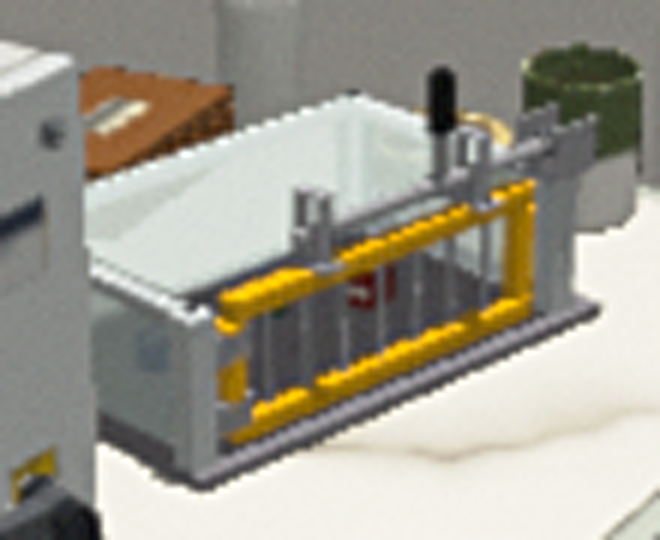

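Side: knob at (394,236.6), cage post tops at (326,231.2), (353.6,193.8) and (450,226.8), gate top rail from (333.6,236) to (418,265.5). Scene: knob at (363.4,206.6), rail ends at about (327,239.5) and (379,221).

```bash
cat > h.py <<'E'
import numpy as np,cv2
from rig import arm
def ray(n,uv,T=None):
    m=arm.camera_model(n)
    if T is None:T=m["cam_to_world"]
    p=cv2.undistortPoints(np.array([[uv]],float),m["K"],m["D"])[0,0]
    d=T[:3,:3]@np.array([p[0],-p[1],-1]);return T[:3,3],d/np.linalg.norm(d)
def atz(r,z):return r[0]+r[1]*(z-r[0][2])/r[1][2]
def tri(r1,r2):
    A=np.c_[r1[1],-r2[1]];t=np.linalg.lstsq(A,r2[0]-r1[0],rcond=None)[0]
    a=r1[0]+t[0]*r1[1];b=r2[0]+t[1]*r2[1];return (a+b)/2,np.linalg.norm(a-b)
E
python3 - <<'E'
from h import *
np.set_printoptions(precision=4,suppress=True)
k=tri(ray("side",(394,236.6)),ray("scene",(363.4,206.6)));print("knob",k,atz(ray("side",(394,236.6)),.167),atz(ray("scene",(363.4,206.6)),.167))
L=tri(ray("side",(333.6,236)),ray("scene",(327,239.5)));R=tri(ray("side",(418,265.5)),ray("scene",(379,221)));print(L,R)
P=[atz(ray("side",p),.1) for p in((326,231.2),(353.6,193.8),(450,226.8))]
print(P,np.linalg.norm(P[0]-P[1]),np.linalg.norm(P[2]-P[1]))
d=P[2]-P[1];print("y axis yaw from back",np.degrees(np.arctan2(d[0],-d[1])))
d=P[1]-P[0];print("x yaw",np.degrees(np.arctan2(d[1],d[0])))
A=atz(ray("side",(333.6,236)),.106);B=atz(ray("side",(418,265.5)),.106);d=B-A;print(A,B,np.linalg.norm(d),np.degrees(np.arctan2(d[0],-d[1])))
E
```

```text
knob (array([ 0.5238, -0.1345,  0.1662]), np.float64(0.0005199852977706562)) [ 0.5233 -0.1345  0.167 ] [ 0.5222 -0.1322  0.167 ]
(array([0.5569, 0.0237, 0.0965]), np.float64(0.005704614206131817)) (array([ 0.506 , -0.2053,  0.0964]), np.float64(0.006565648257712396))
[array([0.5613, 0.0457, 0.1   ]), array([0.7267, 0.0086, 0.1   ]), array([ 0.6678, -0.2669,  0.1   ])] 0.16956021639529575 0.28175678073118854
y axis yaw from back -12.072618773867742
x yaw -12.658771766795546
[0.5438 0.021  0.106 ] [ 0.5015 -0.2049  0.106 ] 0.22985338506398909 -10.60563956487397
```

The two views agree on the knob to 0.5 mm, at a height of 0.166 m, and the gate yaw is about -12.2°. Next is the instrument's position, for a safe path.

Run:
```python
from h import *
np.set_printoptions(precision=3,suppress=True)
print("box corners z0",atz(ray("side",(264,254)),0),atz(ray("scene",(170,383)),0),"box top front R",tri(ray("side",(236,162)),ray("scene",(303,199))))
print("bottom front L (scene)",atz(ray("scene",(72,305)),0),"loupe",atz(ray("side",(236,278)),0),"block",atz(ray("side",(198,262)),.01))
y=np.radians(-12.2);X=np.array([np.cos(y),np.sin(y)]);Y=np.array([-X[1],X[0]])
k=np.array([.5235,-.134]);h=k+.173*Y;print("hinge",h)
s=arm.state();print("shift to knob cm",(k-s["ee_pos"][:2])*100, "z",15-100*s["ee_pos"][2])
p0=k+.036*Y
print("pull 36mm",(p0-k)*100)
for t in range(0,36,5):
    a=np.radians(t);p=h+.137*(-Y*np.cos(a)-X*np.sin(a));print(t,np.radians(t).round(3),(p-p0)*100)
```

```text
box corners z0 [0.526 0.211 0.   ] [0.531 0.658 0.   ] box top front R (array([0.476, 0.245, 0.33 ]), np.float64(0.031097640540769998))
bottom front L (scene) [1.04  0.627 0.   ] loupe [0.423 0.254 0.   ] block [0.441 0.369 0.01 ]
hinge [0.56  0.035]
shift to knob cm [ 29.945 -76.991] z -4.754183559579982
pull 36mm [0.761 3.519]
0 0.0 [-0. -0.]
5 0.087 [-1.156  0.303]
10 0.175 [-2.281  0.706]
15 0.262 [-3.367  1.206]
20 0.349 [-4.405  1.798]
25 0.436 [-5.388  2.478]
30 0.524 [-6.307  3.242]
35 0.611 [-7.157  4.082]
```

```bash
python3 -m pendant '[[[0,0,0.03,1.7,-3.6,1,0],[0,0,0.06,3.4,-7.2,2,0],[0,0,0.09,5.1,-10.8,3,0],[0,0,0.12,6.8,-14.4,4,0],[0,0,0.126,8.5,-18,5,0]]]' 60
python3 -m pendant '[[[0,0,0,1,-4,0,0],[0,0,0,2,-8,0,0],[0,0,0,3,-12,0,0],[0,0,0,4,-16,0,0],[0,0,0,5,-20,0,0]]]'
python3 -m pendant '[[[0,0,0,1,-4,0,0],[0,0,0,2,-8,0,0],[0,0,0,3,-12,0,0],[0,0,0,4,-16,0,0],[0,0,0,5,-20,0,0]]]'
```

```text
time: 0.52
ee_pos: [0.3094, 0.4547, 0.2484]
eef_rot: [-0.0, 0.105, 0.994, -0.001]
contact_force: [0.4, 0.1, 0.8]
width: 0.0854
grip_force: 0.0
time: 0.93
ee_pos: [0.359, 0.2546, 0.2484]
eef_rot: [-0.0, 0.106, 0.994, -0.0]
contact_force: [0.7, -0.5, -0.7]
width: 0.0854
grip_force: 0.0
time: 1.35
ee_pos: [0.409, 0.0547, 0.2486]
eef_rot: [0.0, 0.106, 0.994, 0.0]
contact_force: [1.3, 1.0, 0.6]
width: 0.0857
grip_force: 0.0
```

```bash
python3 -m pendant '[[[0,0,0,2,-3.5,0,0],[0,0,0,4,-7,0,0],[0,0,0,6,-10.5,0,0],[0,0,0,8,-14,0,0],[0,0,0,9.5,-16.5,0,0]]]'
python3 -m pendant '[[[0,0,0,1,-1.2,0,0],[0,0,0,1.95,-2.35,0,0],[0,0,0,1.95,-2.35,0,0],[0,0,0,1.95,-2.35,0,0]]]'
python3 - <<'E'
from h import *
s=arm.state();im=arm.capture("wrist");cv2.imwrite("pics/w1.png",im[:,:,::-1])
from scipy.spatial.transform import Rotation as R
T=np.eye(4);T[:3,:3]=R.from_quat(np.roll(s["eef_rot"],-1)).as_matrix();T[:3,3]=s["ee_pos"];np.save("T1.npy",T)
m=arm.camera_model("wrist");C=T@m["tool_from_camera"]
for p in([.5235,-.134,.184],[.5235,-.134,.150],[.56,.035,.106]):
    c=np.linalg.inv(C)@np.r_[p,1];print(cv2.projectPoints(np.array([[[c[0],-c[1],-c[2]]]]),np.zeros(3),np.zeros(3),m["K"],m["D"])[0].ravel())
E
```

```text
time: 1.77
ee_pos: [0.505, -0.1115, 0.2483]
eef_rot: [-0.0, 0.107, 0.994, -0.0]
contact_force: [0.4, 0.0, 0.3]
width: 0.0853
grip_force: 0.0
time: 2.1
ee_pos: [0.5236, -0.1313, 0.2483]
eef_rot: [-0.001, 0.106, 0.994, 0.0]
contact_force: [-0.1, 0.3, -0.0]
width: 0.0856
grip_force: 0.0
[320.54793937 238.75604179]
[320.64578944 223.90368043]
[523.69831307 209.55383638]
```

View pics/w1.png

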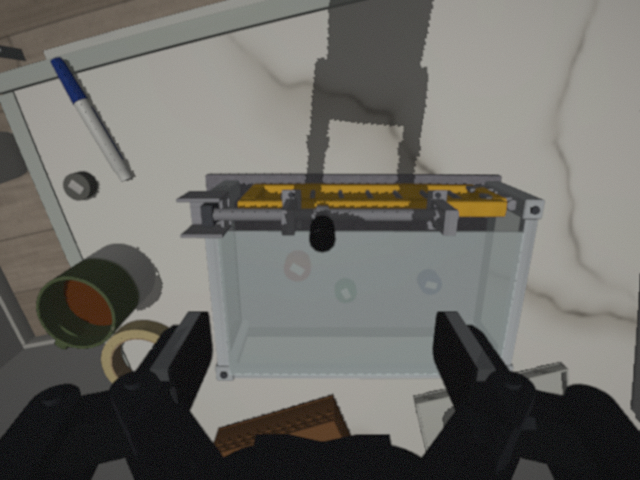

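The wrist view shows the knob top at about (322,239), within 2 px of the prediction (320.5,239). The rod lies level in the image, so the yaw is right. Descend and grip.

```bash
python3 -m pendant '[[[0,0,0,0,-0.2,-3,0],[0,0,0,0,-0.2,-6,0],[0,0,0,0,-0.2,-8,0],[0,0,0,0,-0.2,-9.6,0],[0,0,0,0,-0.2,-9.6,0]]]'
python3 -m pendant '[[[0,0,0,0,0,0,0.4],[0,0,0,0,0,0,0.7],[0,0,0,0,0,0,1],[0,0,0,0,0,0,1],[0,0,0,0,0,0,1]]]' 60
python3 -m pendant '[[[0,0,0,0,0,0,1],[0,0,0,0,0,0,1],[0,0,0,0,0,0,1],[0,0,0,0,0,0,1],[0,0,0,0,0,0,1]]]' 60
```

```text
time: 2.57
ee_pos: [0.5201, -0.1312, 0.1487]
eef_rot: [-0.004, 0.105, 0.994, 0.001]
contact_force: [-0.0, 0.3, -0.6]
width: 0.0852
grip_force: 0.0
time: 2.98
ee_pos: [0.5247, -0.134, 0.1542]
eef_rot: [0.001, 0.106, 0.994, -0.0]
contact_force: [-0.2, 0.1, 0.0]
width: 0.0258
grip_force: 0.0
time: 3.4
ee_pos: [0.5238, -0.1339, 0.1527]
eef_rot: [-0.0, 0.106, 0.994, 0.0]
contact_force: [0.3, -0.3, -0.1]
width: 0.0001
grip_force: 0.0
```

The fingers shut on nothing, so look.

Run:
```python
from h import *
w=arm.capture("wrist")[:,:,::-1];s=arm.capture("side")[170:300,320:480,::-1];print(arm.state()["ee_pos"],arm.state()["eef_rot"])
cv2.imwrite("pics/s2full.png",arm.capture("side")[:,:,::-1])
cv2.imwrite("pics/sc2full.png",arm.capture("scene")[:,:,::-1])
c=np.hstack([cv2.resize(w,(480,360)),cv2.resize(s,(320,260))[:,:320].repeat(1,0) if 0 else cv2.copyMakeBorder(cv2.resize(s,(320,260)),0,100,0,0,0)])
cv2.imwrite("pics/w2.png",c)
```

```text
[ 0.52379551 -0.13389145  0.15268134] [-8.96646656e-05  1.06219262e-01  9.94342728e-01  2.28015085e-05]
```

View pics/w2.png

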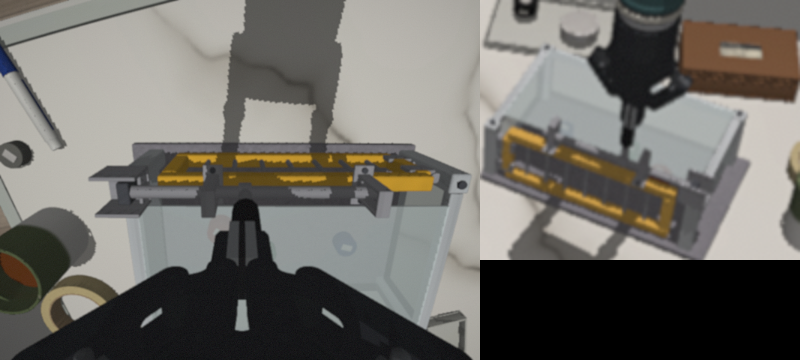

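Run:
```python
from h import *
from scipy.spatial.transform import Rotation as R
s=arm.state();T=np.eye(4);T[:3,:3]=R.from_quat(np.roll(s["eef_rot"],-1)).as_matrix();T[:3,3]=s["ee_pos"]
m=arm.camera_model("wrist");C=T@m["tool_from_camera"]
def pr(p,n):
    mm=arm.camera_model(n);c=np.linalg.inv(C if n=="wrist" else mm["cam_to_world"])@np.r_[p,1]
    return cv2.projectPoints(np.array([[[c[0],-c[1],-c[2]]]]),np.zeros(3),np.zeros(3),mm["K"],mm["D"])[0].ravel().round(1)
for l,p in dict(ktop=[.5235,-.134,.184],kbase=[.5235,-.134,.150],tcp=s["ee_pos"],grasp=s["ee_pos"]+[0,0,.019]).items():print(l,*[pr(p,n) for n in("wrist","side","scene")])
w=arm.capture("wrist")[200:350,230:430,::-1]
a=cv2.imread("pics/s2full.png")[190:265,350:450];b=cv2.imread("pics/sc2full.png")[180:255,320:420]
cv2.imwrite("pics/w3.png",np.vstack([np.hstack([cv2.resize(x,(400,300),interpolation=cv2.INTER_CUBIC) for x in(a,b)]),np.hstack([cv2.resize(w,(400,300),interpolation=cv2.INTER_CUBIC),np.zeros((300,400,3),np.uint8)])]))
```

```text
ktop [325.9 310.7] [394.6 231.6] [363.4 201.5]
kbase [325.2 276.9] [393.1 241.3] [363.3 211.2]
tcp [325.6 279.7] [393.2 240.5] [363.2 210.4]
grasp [326.  297.5] [394.  235.1] [363.3 205. ]
```

View pics/w3.png

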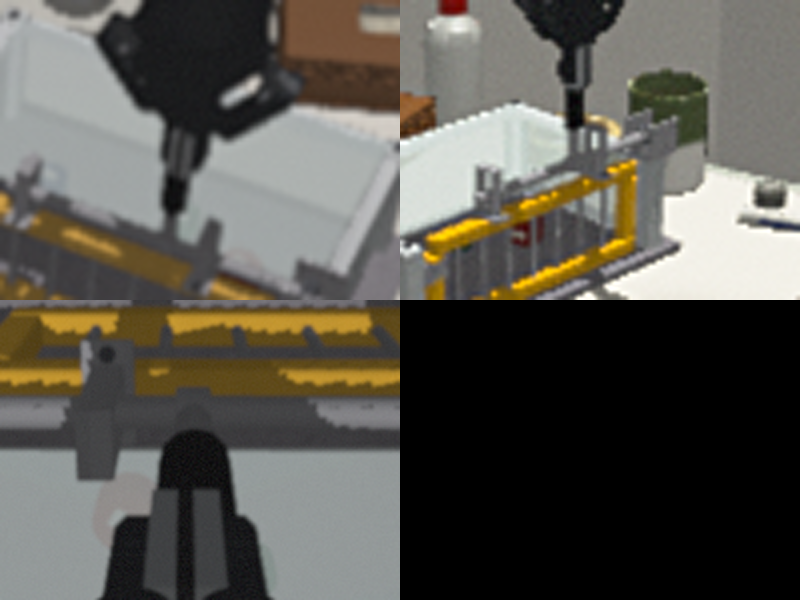

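```bash
python3 - <<'E'
from h import *
print("grey tip end",tri(ray("side",(394.5,232)),ray("scene",(364,201))))
print("black lower end",tri(ray("side",(393.6,242.5)),ray("scene",(363.3,211.5))))
E
python3 -m pendant '[[[0,0,0,0,0,0.5,1],[0,0,0,0,0,0.5,1]]]'
```

```text
grey tip end (array([ 0.52087119, -0.13413625,  0.18586414]), np.float64(0.0010374038095661087))
black lower end (array([ 0.52371331, -0.13559041,  0.14744485]), np.float64(0.001874827253146036))
time: 3.82
ee_pos: [0.5244, -0.134, 0.1587]
eef_rot: [0.001, 0.106, 0.994, -0.0]
contact_force: [0.9, 0.2, -0.5]
width: 0.0003
grip_force: 0.0
```

Run:
```python
from h import *
m=arm.camera_model("wrist");C=np.linalg.inv(m["tool_from_camera"])
for z in(-.013,-.03,-.045,-.06):
  for x in(.011,-.011):
    c=C@[x,.0426,z,1];print(z,x,cv2.projectPoints(np.array([[[c[0],-c[1],-c[2]]]]),np.zeros(3),np.zeros(3),m["K"],m["D"])[0].ravel().round())
```

```text
-0.013 0.011 [420. 270.]
-0.013 -0.011 [416. 312.]
-0.03 0.011 [430. 286.]
-0.03 -0.011 [425. 332.]
-0.045 0.011 [440. 303.]
-0.045 -0.011 [434. 353.]
-0.06 0.011 [453. 324.]
-0.06 -0.011 [445. 378.]
```

All three views agree that the fingertips sit about 32 mm short of the reported TCP. They closed just above the knob: tips at z≈0.186 with the knob top at 0.184. I'll reopen and go about 32 mm lower.

```bash
python3 -m pendant '[[[0,0,0,0,0,0,0],[0,0,0,0,0,0,0],[0,0,0,0,0,0,0],[0,0,0,0,0,0,0],[0,0,0,0,0,0,0]]]'
python3 -m pendant '[[[0,0,0,0,0,0,0],[0,0,0,0,0,0,0],[0,0,0,0,0,-1,0],[0,0,0,0,0,-2,0],[0,0,0,0,0,-2.5,0]]]'
python3 -m pendant '[[[0,0,0,0,0,-0.4,0],[0,0,0,0,0,-0.7,0],[0,0,0,0,0,-0.7,0]]]'
python3 -m pendant '[[[0,0,0,0,0,0,0.4],[0,0,0,0,0,0,0.7],[0,0,0,0,0,0,1],[0,0,0,0,0,0,1],[0,0,0,0,0,0,1]]]' 60
python3 -m pendant '[[[0,0,0,0,0,0,1],[0,0,0,0,0,0,1],[0,0,0,0,0,0,1],[0,0,0,0,0,0,1]]]' 60
```

```text
time: 4.23
ee_pos: [0.5237, -0.1338, 0.1577]
eef_rot: [-0.0, 0.106, 0.994, 0.0]
contact_force: [-0.7, -0.3, 0.6]
width: 0.0603
grip_force: 0.0
time: 4.65
ee_pos: [0.5226, -0.1335, 0.1305]
eef_rot: [-0.001, 0.106, 0.994, 0.0]
contact_force: [0.4, -0.4, 0.2]
width: 0.0854
grip_force: 0.0
time: 4.9
ee_pos: [0.5231, -0.1336, 0.1245]
eef_rot: [-0.001, 0.106, 0.994, 0.0]
contact_force: [0.4, -0.4, -0.3]
width: 0.0853
grip_force: 0.0
time: 5.32
ee_pos: [0.5241, -0.134, 0.1262]
eef_rot: [0.0, 0.106, 0.994, -0.0]
contact_force: [-0.1, 0.4, -0.2]
width: 0.025
grip_force: 0.0
time: 5.65
ee_pos: [0.5245, -0.1327, 0.1264]
eef_rot: [0.001, 0.106, 0.994, 0.001]
contact_force: [1.4, 5.3, 2.2]
width: 0.0157
grip_force: 58.7
```

Gripped: 58.7 N at 15.7 mm. Lift.

```bash
python3 -m pendant '[[[0,0,0,0,0.1,0.4,1],[0,0,0,0,0.1,0.8,1],[0,0,0,0,0.1,1.3,1],[0,0,0,0,0.1,1.3,1],[0,0,0,0,0.1,1.3,1]]]'
```

```text
time: 6.07
ee_pos: [0.5242, -0.1327, 0.1392]
eef_rot: [0.0, 0.106, 0.994, 0.0]
contact_force: [1.5, 3.5, -1.3]
width: 0.0159
grip_force: 58.6
```

The -1.3 N is the bolt's own weight, so it is lifted and free. Pull back.

```bash
python3 -m pendant '[[[0,0,0,0.15,0.7,0,1],[0,0,0,0.3,1.4,0,1],[0,0,0,0.45,2.1,0,1],[0,0,0,0.6,2.8,0,1],[0,0,0,0.76,3.5,0,1]]]'
python3 -m pendant '[[[0,0,0,0,0,0,1],[0,0,0,0,0,0,1]]]'
```

```text
time: 6.48
ee_pos: [0.5316, -0.0973, 0.1387]
eef_rot: [0.0, 0.106, 0.994, -0.0]
contact_force: [1.1, -0.2, -0.7]
width: 0.0157
grip_force: 58.6
time: 6.65
ee_pos: [0.5317, -0.0972, 0.1388]
eef_rot: [0.0, 0.106, 0.994, 0.0]
contact_force: [1.9, -0.2, -1.7]
width: 0.0161
grip_force: 58.7
```

```bash
python3 -m pendant '[[[0,0,-0.052,-0.7,0.17,0,1],[0,0,-0.105,-1.38,0.38,0,1],[0,0,-0.157,-2.06,0.62,0,1],[0,0,-0.209,-2.72,0.9,0,1],[0,0,-0.262,-3.37,1.21,0,1]]]'
python3 -m pendant '[[[0,0,-0.052,-0.63,0.35,0,1],[0,0,-0.105,-1.24,0.72,0,1],[0,0,-0.157,-1.83,1.13,0,1],[0,0,-0.209,-2.39,1.57,0,1],[0,0,-0.262,-2.94,2.04,0,1]]]'
python3 -m pendant '[[[0,0,0,0,0,0,1],[0,0,0,0,0,0,1],[0,0,0,0,0,0,1],[0,0,0,0,0,0,1],[0,0,0,0,0,0,1]]]'
python3 - <<'E'
from h import *
a=arm.capture("side")[160:300,310:470,::-1];b=arm.capture("scene")[170:280,290:410,::-1]
cv2.imwrite("pics/f.png",np.hstack([cv2.resize(a,(400,350),interpolation=2),cv2.resize(b,(400,350),interpolation=2)]))
E
```

```text
time: 7.07
ee_pos: [0.4975, -0.086, 0.1389]
eef_rot: [0.0, 0.236, 0.972, -0.0]
contact_force: [1.8, -1.2, -0.5]
width: 0.0161
grip_force: 58.7
time: 7.48
ee_pos: [0.4681, -0.0657, 0.1389]
eef_rot: [0.0, 0.361, 0.932, -0.0]
contact_force: [0.9, -1.1, -0.4]
width: 0.016
grip_force: 58.7
time: 7.9
ee_pos: [0.4685, -0.0657, 0.1387]
eef_rot: [-0.0, 0.36, 0.933, -0.0]
contact_force: [1.8, -0.3, -0.8]
width: 0.0158
grip_force: 58.7
```

View pics/f.png

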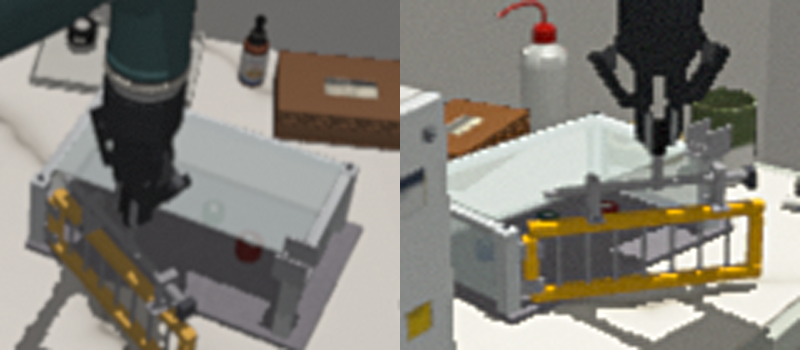

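The gate has swung out by about 30°: its free end is well in front of the keeper, the bolt is drawn back and the fingers are on the knob. Everything is still, so I hand it in.

```bash
python3 -c "
from rig import arm
print(arm.close_job())"
```

```text
the job is handed in; nothing more can be done
None
```

The bolt was lifted over the lip and drawn back about 36 mm, and I handed the job in with the gate held still at about 30° by the knob; nothing on the bench was knocked that I saw, but the hand-in returned no verdict.

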